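# Stand the bottle up and offer its cap

## Task

The green bottle has tipped over in the blue lane: stand it upright again between the headlamp and the little jar, and let go of it. Then carry the red screw cap over the drawer unit with the bulbs and finish holding it still, mouth down and level, centred about a centimetre above the bottle's open neck without ever touching the bottle with it, so that I can look at the thread before it goes on; keep hold of the cap, do not set it down. Do not knock the bulbs or the drawer unit, and leave the headlamp, the jar and the bowl standing where they are.

Things in the scene. Friction and masses are not known exactly. Their poses are not given: they have to be found in the camera images.
- bottle: Green square plastic bottle, white open neck, lying on a flat side, neck roughly to the lane's -y. Body 48 x 48 mm, 84 mm long, neck 34 mm across, 112 mm tall in all; about 120 g, centre of mass about 45 mm from the foot. Origin: centre of its foot; z axis from foot out through the neck (level at the start, up when it stands); x, y square to its sides.
- bottle_mouth (a point): Centre of the rim of the bottle's neck, 112 mm from the foot on its axis; axes as the bottle's.
- cap: Red plastic screw cap, a round cup 44 mm across outside, 38 mm inside, 28 mm high, about 25 g, standing mouth down on the shelf at the left (+y side of the drawer unit). Origin at the centre of its mouth (underside), z axis through its closed top (up at the start).
- lane: Blue low-lipped tray fixed to the shelf, 160 mm (its x) by 360 mm (its y); inner floor 4 mm above the shelf, lips 5 mm wide and 12 mm high. Origin at the centre of its underside, on the shelf; z up.
- headlamp: Yellow rubberised headlamp body with black trim, 61 x 52 x 44 mm high, standing near one end of the lane (about 125 mm from its middle), loose. Origin at the centre of its underside.
- jar: Small clear jar with a grey lid, 50 mm across and 50 mm high, standing near the other end of the lane (about 125 mm from its middle), loose. Headlamp and jar may swap ends. Origin at the centre of its underside.
- unit: Clear drawer unit, fixed between cap and lane, 280 (its x) x 150 (its y) x 66 mm high; tray and grip stick out 40 mm more on its -x side. On its top a grey strip with three pale LED bulbs 60 mm across at x = -75, 0, 75 mm, y = 0; their tops are 168 mm above the shelf. Origin at the centre of its underside, z up.
- bowl: Small white ceramic bowl of screw caps, 94 mm across the rim and 42 mm high, loose on the shelf left of (+y of) the red cap. Origin at the centre of its underside.

How it is judged:
By the outcome, as a careful person would: the job done as asked, in the order asked, and still so for the second after the job is handed in, while the arm keeps its last pose, push and grip.
It also fails if it takes over 72 s, if anything falls off the work surface, if the arm or the gripper's body presses on something with over 40 N, if the wrist force passes 120 N, or if a joint passes its speed limit or range.

## Robot

A 7-joint arm with a two-finger parallel gripper is mounted at the origin on the work surface. World frame = base frame: x ahead of the robot, y to its left, z up, the work surface at z = 0. Lengths are in m, angles in rad, forces in N, time in s.
With the tool pointing down it reaches from about 0.35 to 0.9 m from the base axis. Payload 19.9 kg.
Tool frame: the origin (TCP) lies on the centre line of the jaws, within the pads' length; the fingertips stand arm.tip_reach ahead of it and the grasp point (between the pads) is the TCP (arm.tip_reach is the distance from the TCP to the fingertips, in m); z points along the fingers, x is the direction in which the jaws open and shut, and the axes are right-handed (so a half turn about z gives the same grasp; the last joint's range is limited). The gripper opens to 94 mm and grips with 3 to 60 N. Pads are 16 mm wide; open, the fingers measure 119 mm over their backs; the gripper's body (75 mm by 177 mm) begins 78 mm behind the grasp point.
Start: joints at [1.145, 0.417, -0.01, 1.614, 0.005, 1.111, -0.053], TCP at [0.235, -0.579, 0.224] pointing down, gripper open.
Joint ranges: [-2.81, 2.81], [-0.39, 2.02], [-1.27, 1.25], [0.06, 2.57], [-1.19, 4.33], [0.19, 2], [-2.82, 2.82]. Speed limits (rad/s): [1.89, 1.89, 2.39, 2.39, 3.01, 3.01, 3.01].

## Interface

Orientations are given as [roll, pitch, yaw] about the fixed x, y, z axes, in that order (R = Rz(yaw) Ry(pitch) Rx(roll)).
In Python, from plant import arm, capture, camera_model, look_for, silhouettes gives the robot as it stands. The module is installed in compiled form; this text tells all that it offers.
- The arm moves only by the tool apply_moves, never from a script. Its argument "rows" is a list that holds one entry, the list of rows, each a list of 7 numbers: the shift along the tool's x, y, z in mm, then the turn, a rotation vector about the tool's x, y, z in rad, then the opening, from -1 (shut) to 1 (fully open). In form: [[[dx, dy, dz, wx, wy, wz, jaw], ...]]. A call has 1 to 20 rows; each row is the pose to reach, as a shift and turn from the pose commanded when the call began, along the tool's axes at that moment; what a row does not reach only later rows make up. A row lasts 1/10 s, in which the tool goes at most 50 mm and 8.59 degrees, less where a joint would pass 70% of its speed; a pose out of reach is approached as far as the arm can. A call with a gripper value outside its range is refused whole. The fingers move at their own pace and stop on an object; "grip_force" is the grip in N (left out, the last holds). Time passes only in rows, so rows that repeat a pose let the fingers close. It gives the time, the measured TCP pose, the force and the opening at its end, in the units of the state.
- arm.sense(): the state, without advancing time (a new reading comes with each control period).
- capture(name): name is "side" or "top"; returns the picture (420x560x3 uint8, blue, green, red); there is no depth.
- camera_model(name): a dict with "mtx" (3x3 intrinsics, pixels), "view" (4x4, takes a point from world to camera coordinates). Camera axes: x right, y up, looking along -z (the intrinsics and any distortion apply to the point x, -y, -z); pixel columns grow to the right and rows downward; lengths in m; the calibration is good to about 2 mm. A picture is of the moment at which its call begins. camera_model takes no time and is no camera call.
- arm.close_job(): hands the job in, once; it reports no verdict.
Trained networks look in the newest picture that a camera, given by its name, has taken for a name from the list of things; names that differ only in an ending like _2 or _b are one class to them, and where a whole thing is asked for, a point or a joint stands for the part that bears it (a point fixed in the world has none). Each returns a list of dicts, best first, with "confidence" (0 to 1); they miss things now and then, are a little off and sometimes report something else, mostly with a low value. They report only what shows in the picture. A call takes as long as a camera call.
- look_for(thing, camera): "point" ([row, column] in pixels, amid what is visible of it).
- silhouettes(thing, camera): "pixels" (420x560 bool, what is visible of it) and "point" ([row, column] in pixels, amid what is visible of it).
The state is a dict: "clock": time; "joint_pos": joint angles; "qd": joint speeds; "tau": joint torques, N m; "tool_pos": TCP position; "tool_rot": TCP orientation; "wrist_force": force on the tool from outside, world axes, zero at the start; "torque": the same for the moment, N m; "finger_gap": finger opening in m.
Only numpy, scipy, OpenCV 4.12 (cv2) and the standard library are available. Lean on these libraries where they do the work, as an engineer would, in place of code of your own. Each camera call takes 0.05 s, during which the arm holds its last target.

## Working session

There is one attempt and no reset: what is moved stays moved. The work goes in short steps, Python scripts to look and compute and a tool call to move; the robot and the scene stay as the last step left them, time stands still between calls to the robot, and variables do not carry over. Pictures are saved under pics/ and viewed, and the job is handed in when it is done.

Besides the shell and the picture viewer there is one more tool, called after "Request:" in YAML: its name, and indented under it one key for each argument. apply_moves: Moves the arm, as the interface text tells. Its arguments: {"type":"object","properties":{"rows":{"type":"array"},"grip_force":{"type":"number"}},"required":["rows"]}

```bash
mkdir -p pics; ls; python3 - <<'E'
from plant import arm, capture, camera_model, look_for, silhouettes
import cv2, numpy as np
for n in ("side","top"):
    cv2.imwrite(f"pics/{n}0.png",capture(n)); m=camera_model(n); print(n,{k:np.round(v,4).tolist() if hasattr(v,'shape') or isinstance(v,list) else v for k,v in m.items()})
    for t in ["bottle","bottle_mouth","cap","lane","headlamp","jar","unit","bowl"]:
        print(t,[(np.round(d["point"],1).tolist(),round(d["confidence"],2)) for d in look_for(t,n)])
print(arm.sense(), arm.tip_reach)
E
```

```text
pics
side {'mtx': [[439.1505, 0.0, 277.1167], [0.0, 439.1505, 211.8819], [0.0, 0.0, 1.0]], 'view': [[-0.977, -0.2123, -0.0179, 0.5096], [0.1085, -0.568, 0.8158, -0.0998], [-0.1833, 0.7952, 0.578, -1.1304], [0.0, 0.0, 0.0, 1.0]]}
bottle [([162.1, 309.7], 0.74)]
bottle_mouth [([163.0, 305.6], 0.59)]
cap [([297.1, 268.1], 0.83)]
lane [([172.7, 302.1], 0.83), ([349.3, 257.8], 0.38)]
headlamp [([181.9, 302.4], 0.5), ([223.1, 272.1], 0.4), ([162.3, 310.9], 0.2)]
jar [([144.4, 307.8], 0.62)]
unit [([226.0, 273.5], 0.64), ([159.8, 309.4], 0.19)]
bowl [([347.3, 256.6], 0.77)]
top {'mtx': [[493.8342, 0.0, 276.8584], [0.0, 493.8342, 216.3498], [0.0, 0.0, 1.0]], 'view': [[0.0266, -0.9996, 0.0001, 0.0169], [0.9904, 0.0263, 0.1358, -0.5205], [-0.1358, -0.0035, 0.9907, -1.3136], [0.0, 0.0, 0.0, 1.0]]}
bottle [([234.9, 408.1], 0.7), ([231.6, 127.9], 0.37)]
bottle_mouth [([231.9, 407.2], 0.75)]
cap [([226.9, 184.4], 0.71), ([227.4, 448.2], 0.64)]
lane [([221.0, 397.4], 0.76)]
headlamp [([228.2, 354.1], 0.77)]
jar [([227.3, 448.8], 0.88), ([231.8, 405.1], 0.36)]
unit [([216.2, 264.0], 0.6), ([225.9, 448.6], 0.22)]
bowl [([232.2, 128.9], 0.93), ([227.1, 451.6], 0.36)]
{'clock': 0.9, 'joint_pos': array([ 1.14449005,  0.41742228, -0.0102858 ,  1.61360646,  0.00472473,
        1.11074123, -0.05298291]), 'qd': array([-7.59881531e-04,  1.65176915e-03,  1.07962917e-03,  5.56276920e-04,
       -1.57173306e-05,  4.90499499e-04, -7.53316233e-05]), 'tau': array([ 6.97653741e-04, -8.51017213e+01,  6.36991616e-01, -4.26280797e+01,
       -4.89522773e-02,  1.37186915e-02,  4.46242279e-05]), 'tool_pos': array([ 0.23458579, -0.57926561,  0.22440854]), 'tool_rot': array([ 3.14152131e+00,  1.49828776e-04, -1.18597185e+00]), 'wrist_force': array([-0.25458471, -0.50801633,  0.40484208]), 'torque': array([ 0.07915175, -0.02335149,  0.01784908]), 'finger_gap': 0.09406972124653293} 0.019
```

View pics/side0.png

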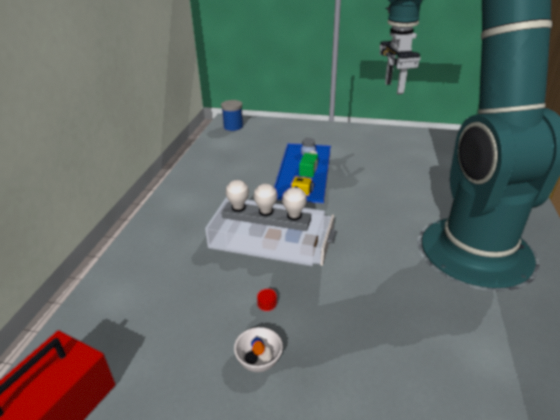

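View pics/top0.png

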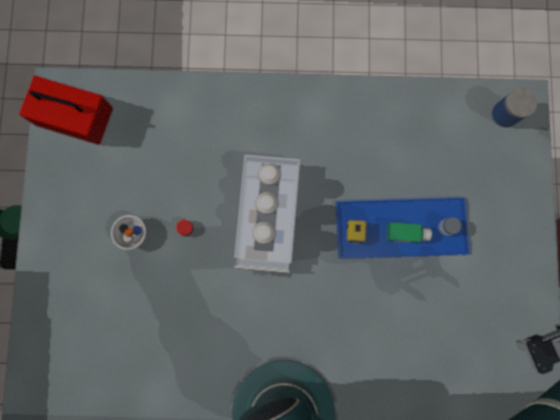

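```bash
cat > h.py <<'E'
from plant import arm, capture, camera_model, look_for, silhouettes
import cv2, numpy as np
from scipy.optimize import minimize
from scipy.spatial.transform import Rotation as R
CM={n:camera_model(n) for n in("side","top")}
def proj(P,n):
    v=np.asarray(CM[n]["view"]);K=np.asarray(CM[n]["mtx"])
    c=P@v[:3,:3].T+v[:3,3]; c=np.c_[c[:,0],-c[:,1],-c[:,2]]; u=c@K.T
    return u[:,:2]/u[:,2:]
def ray(px,n,z):  # px=[row,col]
    v=np.asarray(CM[n]["view"]);K=np.asarray(CM[n]["mtx"])
    d=np.linalg.inv(K)@[px[1],px[0],1]; d=v[:3,:3].T@(d*[1,-1,-1]); o=-v[:3,:3].T@v[:3,3]
    return o+d*(z-o[2])/d[2]
def box(sx,sy,z0,z1): return np.array([[a*sx/2,b*sy/2,z] for a in(-1,1) for b in(-1,1) for z in(z0,z1)])
def cyl(d,z0,z1):
    t=np.linspace(0,2*np.pi,33)[:-1]; return np.array([[d/2*np.cos(a),d/2*np.sin(a),z] for a in t for z in(z0,z1)])
SH={"bottle":[box(.048,.048,0,.084),cyl(.034,.084,.112)],"cap":[cyl(.044,0,.028)],"lane":[box(.16,.36,0,.012)],
"headlamp":[box(.061,.052,0,.044)],"jar":[cyl(.05,0,.05)],"bowl":[np.r_[cyl(.094,.041,.042),cyl(.05,0,.001)]],"unit":[box(.28,.15,0,.066)]}
S=8
def render(parts,T,n,win):
    r0,r1,c0,c1=win; im=np.zeros(((r1-r0)*S,(c1-c0)*S),np.uint8)
    for P in parts:
        q=proj(P@T[0].T+T[1],n); q=(q+0.5-[c0,r0])*S-0.5
        cv2.fillConvexPoly(im,cv2.convexHull(np.round(q*16).astype(np.int32)),1,shift=4)
    return cv2.resize(im.astype(np.float32),None,fx=1/S,fy=1/S,interpolation=cv2.INTER_AREA)
def fit(parts,masks,pose,x0,steps,w=None):
    wins={}
    for n,m in masks.items():
        r,c=np.where(m); wins[n]=(max(r.min()-12,0),min(r.max()+13,420),max(c.min()-12,0),min(c.max()+13,560))
    def cost(x):
        s=0
        for n,m in masks.items():
            a=wins[n]; I=render(parts,pose(x),n,a); M=m[a[0]:a[1],a[2]:a[3]].astype(np.float32)
            s+=np.sum((cv2.GaussianBlur(I,(0,0),1)-cv2.GaussianBlur(M,(0,0),1))**2)/m.sum()
        return s
    x0=np.array(x0,float); sim=np.vstack([x0]+[x0+np.eye(len(x0))[i]*steps[i] for i in range(len(x0))])
    r=minimize(cost,x0,method="Nelder-Mead",options=dict(initial_simplex=sim,xatol=1e-5,fatol=1e-6,maxiter=400))
    return r.x,r.fun
def upright(z): return lambda x:(R.from_euler('z',x[2] if len(x)>2 else 0).as_matrix(),np.array([x[0],x[1],z]))
def mask(t,n):
    s=silhouettes(t,n); return [(d["pixels"],d["confidence"],d["point"]) for d in s]
E
cat > a.py <<'E'
from h import *
import pickle
out={}
for n in("top","side"):
    capture(n)
    for t in SH:
        out[t,n]=mask(t,n)
        print(n,t,[(round(c,2),int(p.sum()),np.round(pt,1).tolist()) for p,c,pt in out[t,n]])
pickle.dump(out,open("m0.pkl","wb"))
E
python3 a.py
python3 - <<'E'
from h import *
import pickle
o=pickle.load(open("m0.pkl","rb"))
def first(t,n): return o[t,n][0][0] if o[t,n] else None
for t,z,h,yaw in [("cap",0,.028,0),("jar",.004,.05,0),("bowl",0,.03,0),("headlamp",.004,.044,1),("lane",0,.006,1),("bottle",.028,.028,1)]:
    for cams in (["top"],["side"],["top","side"]):
        ms={n:first(t,n) for n in cams}
        if any(m is None for m in ms.values()): continue
        n=cams[0]; r,c=np.where(ms[n]); p=ray([r.mean(),c.mean()],n,z+h/2)
        if t=="bottle":
            pose=lambda x:(R.from_euler('z',x[2]).as_matrix()@R.from_euler('x',np.pi/2).as_matrix(),np.array([x[0],x[1],.028]))
            x0=[p[0],p[1]+.05,0]
        else: pose=upright(z); x0=[p[0],p[1]]+([0.0] if yaw else [])
        x,f=fit(SH[t],ms,pose,x0,[.01,.01,.1]); print(t,cams,np.round(x,4),round(f,3))
E
```

```text
top bottle [(0.66, 766, [233.6, 405.1]), (0.58, 6403, [215.1, 261.8])]
top cap []
top lane [(0.96, 6368, [222.3, 399.9])]
top headlamp [(0.67, 424, [230.8, 357.3])]
top jar [(0.56, 302, [227.3, 448.8])]
top bowl [(0.85, 925, [232.0, 128.1])]
top unit [(0.85, 6450, [214.9, 263.3])]
side bottle [(0.57, 371, [162.7, 308.3])]
side cap [(0.61, 373, [301.4, 267.6]), (0.32, 1688, [349.6, 260.1])]
side lane [(0.97, 1699, [171.9, 302.0])]
side headlamp [(0.61, 287, [182.0, 303.6])]
side jar [(0.69, 179, [143.8, 309.2])]
side bowl [(0.65, 1663, [346.7, 259.9])]
side unit [(0.73, 7708, [223.6, 277.3]), (0.41, 1696, [349.6, 258.2])]
cap ['side'] [0.4846 0.2804] 0.011
jar ['top'] [ 0.5077 -0.4382] 0.097
jar ['side'] [ 0.5069 -0.4622] 0.168
jar ['top', 'side'] [ 0.5064 -0.4407] 0.426
bowl ['top'] [0.4655 0.4331] 0.004
bowl ['side'] [0.4643 0.4309] 0.014
bowl ['top', 'side'] [0.4648 0.432 ] 0.024
headlamp ['top'] [ 0.4841 -0.1855 -0.047 ] 0.078
headlamp ['side'] [ 0.4816 -0.1966  0.1508] 0.318
headlamp ['top', 'side'] [ 0.4825 -0.1878  0.1462] 0.459
lane ['top'] [ 0.502  -0.3149  0.0598] 0.197
lane ['side'] [ 0.4993 -0.329   0.063 ] 0.577
lane ['top', 'side'] [ 0.5004 -0.3185  0.0631] 0.811
bottle ['top'] [ 0.4863 -0.2736 -0.028 ] 0.008
bottle ['side'] [ 0.4837 -0.2826  0.0281] 0.027
bottle ['top', 'side'] [ 0.4847 -0.2759  0.0033] 0.062
```

Request:
apply_moves:
  rows:
    - [[-137,-326,0,0,0,-1.186,1],[-137,-326,0,0,0,-1.186,1],[-137,-326,0,0,0,-1.186,1],[-137,-326,0,0,0,-1.186,1],[-137,-326,0,0,0,-1.186,1],[-137,-326,0,0,0,-1.186,1],[-137,-326,0,0,0,-1.186,1],[-137,-326,0,0,0,-1.186,1],[-137,-326,0,0,0,-1.186,1],[-137,-326,0,0,0,-1.186,1]]

```text
clock: 2.7
tool_pos: [0.4846, -0.3309, 0.2243]
tool_rot: [3.141, 0.0, -0.006]
wrist_force: [-0.5, -1.1, -0.5]
finger_gap: 0.0944
```

```bash
python3 -c "
from h import *
s=arm.sense();print(s['clock'],s['joint_pos'].tolist(),s['tool_pos'],s['tool_rot'],s['wrist_force'])"
```

```text
2.7 [0.8308012954027973, 0.37162175038207984, -0.3611740470453107, 1.7022833919523503, 0.145353088317693, 1.094384478424693, 0.4197225079741625] [ 0.48457969 -0.33090702  0.22431997] [ 3.14140436e+00  4.93391480e-04 -5.58399717e-03] [-0.53782631 -1.0859165  -0.49295726]
```

```bash
cat > fk.py <<'E'
import numpy as np, itertools
from scipy.spatial.transform import Rotation as R
from scipy.optimize import least_squares
D=[([1.14449005,0.41742228,-0.0102858,1.61360646,0.00472473,1.11074123,-0.05298291],[0.23458579,-0.57926561,0.22440854],[3.14152131,1.49828776e-04,-1.18597185]),
([0.8308012954027973,0.37162175038207984,-0.3611740470453107,1.7022833919523503,0.145353088317693,1.094384478424693,0.4197225079741625],[0.48457969,-0.33090702,0.22431997],[3.14140436,4.93391480e-04,-5.58399717e-03])]
def rz(a): return R.from_euler('z',a)
def ry(a): return R.from_euler('y',a)
def fk(q,s,p):
    psi,phi,d1,d3,d5,d7=p[:6]; a=p[6:] if len(p)>6 else [0,0,0]
    A=rz(s[0]*q[0]+psi); t=np.array([0,0,d1])+A.apply([a[0],0,0]) 
    A=A*ry(q[1])*rz(s[1]*q[2]); t=t+A.apply([a[1],0,d3])
    A=A*ry(q[3]);e=t; t=t+A.apply([-a[1],0,d5]); A=A*rz(s[2]*q[4]); t=t+A.apply([0,0,0]); w=t
    A=A*ry(q[5])*rz(s[3]*q[6]+phi); t=t+A.apply([0,0,d7])
    return t,A,e,w
def res(p,s,D):
    r=[]
    for q,x,e in D:
        t,A,_,_=fk(q,s,p); r+=list((t-x)*10)+list((A.inv()*R.from_euler('xyz',e)).as_rotvec())
    return np.array(r+list(0.01*(np.array(p[2:])-([.36,.42,.4,.3]+[0]*(len(p)-6)))))
if __name__=="__main__":
    o=[]
    for s in itertools.product((1,-1),repeat=4):
        for psi in (0,1.57,3.14,-1.57):
            for phi in (0,3.14):
                f=least_squares(res,[psi,phi,.36,.42,.4,.3],args=(s,D)); o.append((f.cost,s,f.x))
    o.sort(key=lambda t:t[0])
    for c in o[:6]: print(c[0],c[1],np.round(c[2],4))
    f=least_squares(res,list(o[0][2])+[0,0],args=(o[0][1],D)); print(f.cost,np.round(f.x,4),np.round(res(f.x,o[0][1],D),4))
E
python3 fk.py
```

```text
0.00028884779662584174 (-1, -1, -1, -1) [-0.0487  3.0928  0.3808  0.5123  0.4645  0.4195]
0.00028884779662584586 (-1, -1, -1, -1) [-0.0487  3.0928  0.3808  0.5123  0.4645  0.4195]
0.00028884779662585795 (-1, -1, -1, -1) [-0.0487  3.0928  0.3808  0.5123  0.4645  0.4195]
0.00028884779662619845 (-1, -1, -1, -1) [-0.0487  3.0928  0.3808  0.5123  0.4645  0.4195]
0.0002888477966263564 (-1, -1, -1, -1) [-0.0487 -3.1903  0.3808  0.5123  0.4645  0.4195]
0.0003609176471824774 (-1, -1, -1, -1) [ 3.0928 -0.0488  0.5054 -0.5134 -0.4639  0.0166]
1.107730695017485e-06 [-0.0492  3.0924  0.3288  0.5109  0.503   0.3315  0.0128 -0.0336] [-0.      0.      0.     -0.      0.     -0.      0.     -0.     -0.
 -0.      0.      0.     -0.0003  0.0009  0.001   0.0003  0.0001 -0.0003]
```

Request:
apply_moves:
  rows:
    - [[0,0,-60,0.5,0,0,1],[0,0,-60,0.5,0,0,1],[0,0,-60,0.5,0,0,1],[0,0,-60,0.5,0,0,1],[0,0,-60,0.5,0,0,1],[0,0,-60,0.5,0,0,1]]

```text
clock: 3.3
tool_pos: [0.485, -0.3304, 0.2843]
tool_rot: [-2.643, 0.001, -0.003]
wrist_force: [0.3, 0.9, 0.3]
finger_gap: 0.0938
```

```bash
python3 -c "
from h import *
s=arm.sense();print(s['clock'],s['joint_pos'].tolist(),s['tool_pos'].tolist(),s['tool_rot'].tolist(),s['wrist_force'])"
```

```text
3.3 [1.0110972684658546, 0.5371750790217874, -0.4098649491326927, 1.417324734669368, -0.19394225602597914, 1.5257005212847352, 0.6578662207362242] [0.48497941371567516, -0.3303953742532918, 0.2842518181004398] [-2.643202325862374, 0.0011416892958457936, -0.0027407581730085617] [0.29077999 0.92782113 0.27439451]
```

Request:
apply_moves:
  rows:
    - [[0,0,0,-1.0,0,0,1],[0,0,0,-1.0,0,0,1],[0,0,0,-1.0,0,0,1],[0,0,0,-1.0,0,0,1],[0,0,0,-1.0,0,0,1],[0,0,0,-1.0,0,0,1],[0,0,0,-1.0,0,0,1],[0,0,0,-1.0,0,0,1],[0,0,0,-1.0,0,0,1]]

```text
clock: 4.2
tool_pos: [0.4856, -0.3292, 0.2853]
tool_rot: [2.643, -0.002, 0.001]
wrist_force: [0.4, -0.5, -0.5]
finger_gap: 0.0938
```

```bash
python3 -c "
from h import *
s=arm.sense();print(s['clock'],s['joint_pos'].tolist(),s['tool_pos'].tolist(),s['tool_rot'].tolist(),s['wrist_force'])"
```

```text
4.2 [0.5717928857723769, 0.21617374183975466, -0.3197021378623588, 1.8457668408732166, 0.6447526400278427, 1.046227861025242, -0.05481202463605926] [0.48564133307843654, -0.32923875002497066, 0.2853417604755968] [2.642658095054217, -0.0015011983120178929, 0.001125200714842789] [ 0.4070491  -0.53337124 -0.48083513]
```

```bash
cat >> fk.py <<'E'
E
python3 - <<'E'
import re
t=open('fk.py').read()
t=t.replace("-5.58399717e-03])]","-5.58399717e-03]),\n([1.0110972684658546, 0.5371750790217874, -0.4098649491326927, 1.417324734669368, -0.19394225602597914, 1.5257005212847352, 0.6578662207362242],[0.48497941371567516, -0.3303953742532918, 0.2842518181004398],[-2.643202325862374, 0.0011416892958457936, -0.0027407581730085617]),\n([0.5717928857723769, 0.21617374183975466, -0.3197021378623588, 1.8457668408732166, 0.6447526400278427, 1.046227861025242, -0.05481202463605926],[0.48564133307843654, -0.32923875002497066, 0.2853417604755968],[2.642658095054217, -0.0015011983120178929, 0.001125200714842789])]")
t=t.replace("t=t+A.apply([0,0,0]); w=t","w=t").replace("A=A*ry(q[5])*rz(s[3]*q[6]+phi); t=t+A.apply([0,0,d7])","A=A*ry(q[5]); t=t+A.apply([a[2] if len(a)>2 else 0,0,d7]); A=A*rz(s[3]*q[6]+phi)")
open('fk.py','w').write(t)
E
python3 fk.py; python3 - <<'E'
from fk import *
s=(-1,)*4
f=least_squares(res,[-.0487,3.09,.38,.51,.46,.42,0,0,0],args=(s,D));print(f.cost,np.round(f.x,4),np.round(f.fun,4))
E
```

```text
0.0037587626984727485 (-1, -1, -1, -1) [-0.0508  3.0939  0.2982  0.4967  0.4706  0.3207]
0.003758762698472813 (-1, -1, -1, -1) [-0.0508 -3.1893  0.2982  0.4967  0.4706  0.3207]
0.003758762698472904 (-1, -1, -1, -1) [-0.0508  3.0939  0.2982  0.4967  0.4706  0.3207]
0.0037587626984739294 (-1, -1, -1, -1) [-0.0508  3.0939  0.2982  0.4967  0.4706  0.3207]
0.0037587626984742894 (-1, -1, -1, -1) [-0.0508  3.0939  0.2982  0.4967  0.4706  0.3207]
0.7615574247031188 (-1, -1, -1, 1) [-0.0513  2.6086  0.2994  0.4954  0.4712  0.3204]
0.0013481403259040688 [-0.0476  3.0969  0.2975  0.4775  0.4509  0.3158  0.0114  0.0101] [-0.0001  0.0257 -0.0157 -0.      0.     -0.0029  0.0159 -0.0177  0.0075
 -0.      0.     -0.0029  0.0049 -0.0019  0.007   0.0005 -0.0227  0.0029
 -0.0044  0.0007  0.0012 -0.0004  0.0228  0.0029 -0.0006  0.0006  0.0005
  0.0002  0.0001  0.0001]
0.0012369560501223717 [-0.0479  3.0966  0.3058  0.475   0.4502  0.3179  0.0158  0.0031 -0.007 ] [-0.0006  0.0219 -0.0076 -0.      0.     -0.0029  0.013  -0.0207  0.0118
 -0.      0.     -0.0029  0.0075  0.0026  0.0004  0.0005 -0.0229  0.0029
 -0.0048  0.0021 -0.0046 -0.0004  0.0229  0.0029 -0.0005  0.0005  0.0005
  0.0002  0.0002  0.     -0.0001]
```

```bash
python3 - <<'E'
from fk import *
s=(-1,)*4
def f2(p): 
    DD=[(np.array(q)+[0,p[9],p[10],p[11],p[12],p[13],0],x,e) for q,x,e in D]
    return np.r_[res(p[:9],s,DD),.003*np.array(p[9:])]
f=least_squares(f2,[-.0487,3.09,.38,.51,.46,.42,0,0,0,0,0,0,0,0]);print(f.cost,np.round(f.x,4),np.round(f.fun,4))
E
```

```text
0.001059242811510569 [-5.6300e-02  3.1073e+00  3.0750e-01  4.8190e-01  4.5440e-01  3.2100e-01
  1.8200e-02 -1.0000e-04 -9.3000e-03 -1.1100e-02 -1.3900e-02  2.0300e-02
  1.0900e-02 -9.0000e-03] [-0.001   0.0206 -0.0092  0.0043  0.     -0.0042  0.0082 -0.0203  0.0122
  0.0078  0.0026 -0.0013  0.0092  0.0026  0.0002  0.0079 -0.0159 -0.0023
 -0.0026  0.0023 -0.0033  0.0069  0.0181  0.0078 -0.0005  0.0006  0.0005
  0.0002  0.0002 -0.     -0.0001 -0.     -0.      0.0001  0.     -0.    ]
```

```bash
cat > fk2.py <<'E'
from fk import D,R,np,least_squares
rz=lambda a:R.from_euler('z',a)
ry=lambda a:R.from_euler('y',a)
def fk(q,p):
    psi,phi,d1,d3,d5,d7,a1,a3,a5,a7,b3,b5,b7,x0,y0=p
    A=rz(-q[0]+psi); t=np.array([x0,y0,d1])+A.apply([a1,0,0])
    A=A*ry(q[1])*rz(-q[2]); t=t+A.apply([a3,b3,d3]); e=t
    A=A*ry(q[3])*rz(-q[4]); t=t+A.apply([a5,b5,d5]); w=t
    A=A*ry(q[5]); t=t+A.apply([a7,b7,d7]); A=A*rz(-q[6]+phi)
    return t,A,e,w
def res(p,D=D):
    r=[]
    for q,x,e in D:
        t,A,_,_=fk(q,p); r+=list((t-x)*10)+list((A.inv()*R.from_euler('xyz',e)).as_rotvec())
    return np.array(r+list(0.003*(np.array(p[2:6])-[.36,.42,.4,.3]))+list(.02*np.array(p[6:])))
def fitp(D=D):
    return least_squares(res,[0,3.14,.36,.45,.45,.35]+[0]*9,args=(D,))
if __name__=="__main__":
    f=fitp(); print(f.cost); print(dict(zip("psi,phi,d1,d3,d5,d7,a1,a3,a5,a7,b3,b5,b7,x0,y0".split(','),np.round(f.x,4)))); print(np.round(f.fun[:24].reshape(-1,6),4))
E
python3 fk2.py
```

```text
3.676458341696866e-07
{'psi': np.float64(-0.0002), 'phi': np.float64(3.1414), 'd1': np.float64(0.3171), 'd3': np.float64(0.4658), 'd5': np.float64(0.4671), 'd7': np.float64(0.3032), 'a1': np.float64(-0.0126), 'a3': np.float64(0.0226), 'a5': np.float64(-0.0016), 'a7': np.float64(0.0078), 'b3': np.float64(-0.0231), 'b5': np.float64(0.0003), 'b7': np.float64(0.0003), 'x0': np.float64(-0.0009), 'y0': np.float64(-0.018)}
[[ 0.     -0.      0.0001 -0.      0.     -0.    ]
 [-0.      0.     -0.0001 -0.      0.     -0.    ]
 [-0.     -0.     -0.     -0.     -0.0001  0.    ]
 [ 0.     -0.      0.      0.      0.0001  0.    ]]
```

```bash
cat > ik.py <<'E'
from fk2 import *
P=fitp().x
LO=np.array([-2.81,-.39,-1.27,.06,-1.19,.19,-2.82]);HI=np.array([2.81,2.02,1.25,2.57,4.33,2,2.82])
def solve(t,A,q0,wq=0.02):
    def f(q):
        a,B,_,_=fk(q,P); return np.r_[(a-t)*5,(B.inv()*A).as_rotvec(),wq*.1*(q-q0)]
    r=least_squares(f,np.clip(q0,LO+.03,HI-.03),bounds=(LO+.02,HI-.02),max_nfev=60)
    e=np.linalg.norm(r.fun[:6]); return r.x,e
def tool(zeta,dep,flip=0):  # tool z azimuth zeta, depressed dep; tool x horizontal, = +90deg left of azimuth (flip: right)
    z=np.array([np.cos(zeta)*np.cos(dep),np.sin(zeta)*np.cos(dep),-np.sin(dep)])
    x=np.array([-np.sin(zeta),np.cos(zeta),0])*(-1 if flip else 1)
    return R.from_matrix(np.c_[x,np.cross(z,x),z])
if __name__=="__main__":
    rng=np.random.default_rng(0)
    q0=np.array(D[3][0])
    for flip in(0,1):
      for zd in (-120,-90,-70,-50,-32,-15,0,20):
        row=[]
        for dd in (10,20,30,40,50,60):
            best=None
            for k in range(8):
                s=q0 if k==0 else rng.uniform(LO,HI)
                q,e=solve(np.array([.49,-.31,.064]),tool(np.radians(zd),np.radians(dd),flip),s)
                if e<.01:
                    c=np.abs(q-q0).max()
                    if best is None or c<best[0]: best=(c,q)
            row.append('----' if best is None else "%.1f"%best[0])
        print(flip,zd,row)
E
python3 ik.py
```

```text
0 -120 ['1.0', '1.0', '0.9', '0.8', '0.7', '0.7']
0 -90 ['1.2', '1.1', '1.1', '0.9', '0.7', '0.4']
0 -70 ['1.4', '1.3', '1.3', '1.1', '0.7', '0.6']
0 -50 ['1.9', '1.8', '1.8', '1.6', '1.4', '0.8']
0 -32 ['2.1', '2.3', '2.2', '2.0', '1.7', '1.0']
0 -15 ['2.4', '2.3', '2.2', '1.9', '1.6', '0.8']
0 0 ['3.0', '2.0', '2.0', '2.8', '1.2', '1.3']
0 20 ['1.8', '3.4', '2.8', '2.2', '2.2', '2.1']
1 -120 ['2.0', '2.0', '2.0', '2.1', '2.1', '2.1']
1 -90 ['1.9', '1.9', '2.1', '2.2', '2.4', '2.5']
1 -70 ['1.5', '1.6', '1.7', '1.9', '1.8', '1.9']
1 -50 ['1.6', '1.8', '1.8', '1.8', '2.7', '----']
1 -32 ['2.0', '2.3', '2.4', '2.6', '2.4', '----']
1 -15 ['2.4', '2.3', '2.7', '2.7', '2.3', '2.5']
1 0 ['3.1', '2.4', '2.7', '2.9', '3.5', '1.4']
1 20 ['1.5', '1.4', '1.5', '1.2', '1.2', '0.9']
```

```bash
python3 - <<'E'
from h import *
a=capture("top");b=capture("side")
A=cv2.resize(a[150:350,300:500],(400,400),interpolation=2);B=cv2.resize(b[40:240,220:420],(400,400),interpolation=2)
cv2.imwrite("pics/g1.png",np.hstack([A,B]))
E
```

```text
(no output)
```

View pics/g1.png

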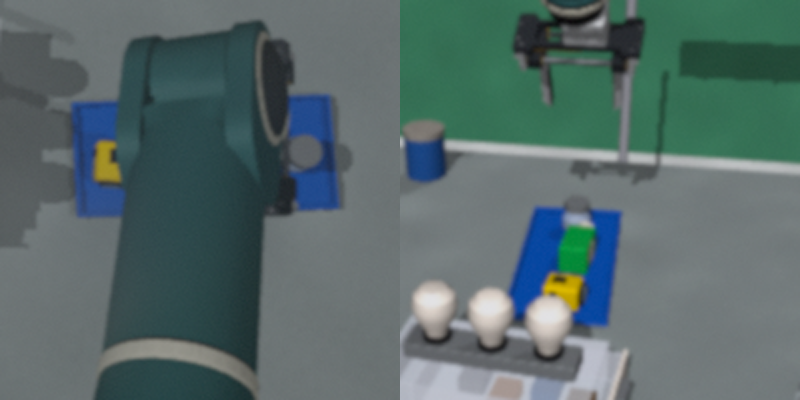

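```bash
python3 - <<'E'
from h import *
from ik import *
for p in [(232,263),(203,265.5),(174,268.5)]: print("bulb",ray(p,"top",.14))
for p in [(156,244),(159,299),(263,236),(266,291)]: print("unit corner",ray(p,"top",.066))
import pickle
o=pickle.load(open("m0.pkl","rb"))
x,f=fit([np.r_[box(.28,.15,0,.066),box(.36,.1,0.005,.06)*[.5,1,1]-[.09,0,0]]],{"top":o["unit","top"][0][0]},upright(0),[.5,.03,0],[.01,.01,.1]);print(x,f)
qa=np.array(D[2][0])
al=np.radians(38)
q,e=solve(np.array([.486,-.33,.029]),tool(-np.pi/2,np.pi-(np.pi/2-al)-0,0) if 0 else R.from_euler('xyz',[-np.pi+al,0,0]),qa)
print("init",np.round(q,2),e,[np.round(v,3) for v in fk(q,P)[2:]])
for zd in(-90,-75,-60,-45):
  for dep in (38,):
    for zg in(.065,):
      # keep consistent flip: tool x=+x at azimuth -90
      q2=np.array(D[3][0]); 
      q2,e=solve(np.array([.492,-.312,zg]),tool(np.radians(zd),np.radians(dep),0),q2)
      t,A,el,w=fk(q2,P); print(zd,np.round(q2,2),round(e,4),'elbow',np.round(el,3),'wrist',np.round(w,3))
E
```

```text
bulb [0.46501647 0.06402723 0.14      ]
bulb [0.53881848 0.05994726 0.14      ]
bulb [0.61385693 0.05452715 0.14      ]
unit corner [0.67863148 0.12417922 0.066     ]
unit corner [ 0.67424642 -0.02526543  0.066     ]
unit corner [0.38876772 0.1349526  0.066     ]
unit corner [ 0.38474738 -0.01012159  0.066     ]
[ 0.54070269  0.05819333 -0.0615643 ] 0.01509540410004845
init [ 1.03  0.93 -0.39  1.44 -0.18  1.27  0.81] 1.2734336649413908e-06 [array([ 0.184, -0.349,  0.571]), array([ 0.491, -0.521,  0.264])]
-90 [ 0.23  0.68 -0.19  2.02  1.37  1.06 -1.03] 0.0 elbow [ 0.288 -0.105  0.663] wrist [ 0.496 -0.069  0.247]
-75 [ 0.38  0.63 -0.32  2.17  1.7   1.   -1.08] 0.0 elbow [ 0.259 -0.138  0.676] wrist [ 0.433 -0.076  0.246]
-60 [ 0.61  0.62 -0.47  2.3   2.07  0.96 -1.1 ] 0.0 elbow [ 0.224 -0.188  0.68 ] wrist [ 0.374 -0.1    0.246]
-45 [ 0.86  0.61 -0.57  2.39  2.45  0.89 -1.08] 0.0 elbow [ 0.178 -0.235  0.68 ] wrist [ 0.323 -0.137  0.246]
```

```bash
cat > go.py <<'E'
import sys
from ik import *
from plant import arm
def go(tp,rot,show=True):
    s=arm.sense(); A=R.from_euler('xyz',s['tool_rot']); B=R.from_euler('xyz',rot)
    d=A.inv().apply(np.array(tp)-s['tool_pos'])*1000; w=(A.inv()*B).as_rotvec()
    q,e=solve(np.array(tp),B,s['joint_pos'])
    print("shift",np.round(d,1),"turn",np.round(w,3),"rows>=",round(max(np.linalg.norm(d)/50,np.linalg.norm(w)/.15),1),"| ik err",round(e,4),"dq",np.round(q-s['joint_pos'],2),"wrist",np.round(fk(q,P)[3],3),"pos",np.round(s['tool_pos'],4),np.round(s['tool_rot'],3),"F",np.round(s['wrist_force'],1),round(s['finger_gap'],4),s['clock'])
if __name__=="__main__": a=list(map(float,sys.argv[1:])); go(a[:3],a[3:])
E
python3 go.py .485 -.330 .13 -2.4816 0 0
```

```text
shift [ -0.4 -74.8 135.9] turn [ 1.159e+00 -1.000e-03 -2.000e-03] rows>= 7.7 | ik err 0.0 dq [ 0.61  0.62 -0.31 -0.4  -0.71  0.34  0.71] wrist [ 0.491 -0.52   0.366] pos [ 0.4852 -0.3307  0.2851] [ 2.643e+00 -1.000e-03 -2.000e-03] F [-0.7 -1.  -0.4] 0.0941 4.3
```

Request:
apply_moves:
  rows:
    - [[0,-10,18,0.15,0,0,1],[0,-20,35,0.3,0,0,1],[0,-29,52,0.45,0,0,1],[0,-38,69,0.6,0,0,1],[0,-48,86,0.75,0,0,1],[0,-57,103,0.9,0,0,1],[0,-66,120,1.04,0,0,1],[0,-75,136,1.16,0,0,1],[0,-75,136,1.16,0,0,1],[0,-75,136,1.16,0,0,1]]

```text
clock: 5.3
tool_pos: [0.4852, -0.3305, 0.1287]
tool_rot: [-2.482, -0.001, -0.003]
wrist_force: [0.6, 0.1, 1.0]
finger_gap: 0.0937
```

```bash
python3 go.py .485 -.330 .030 -2.4816 0 0
```

```text
shift [-0.2 60.2 78.3] turn [-0.    -0.002 -0.002] rows>= 2.0 | ik err 0.0 dq [-0.02  0.15  0.03 -0.02  0.04 -0.11  0.05] wrist [ 0.49  -0.521  0.266] pos [ 0.4852 -0.3305  0.1287] [-2.482e+00 -1.000e-03 -3.000e-03] F [0.6 0.1 1. ] 0.0937 5.3
```

Request:
apply_moves:
  rows:
    - [[0,15,20,0,0,0,1],[0,30,39,0,0,0,1],[0,45,58,0,0,0,1],[0,54,70,0,0,0,1],[0,60,78,0,0,0,1],[0,60,78,0,0,0,1]]

```text
clock: 5.9
tool_pos: [0.4855, -0.3287, 0.0309]
tool_rot: [-2.482, -0.0, 0.0]
wrist_force: [-0.2, 0.7, -0.2]
finger_gap: 0.0937
```

```bash
python3 - <<'E'
from h import *
b=capture("side");a=capture("top")
A=cv2.resize(a[150:300,320:520],(533,400),interpolation=2);B=cv2.resize(b[100:220,260:350],(300,400),interpolation=2)
cv2.imwrite("pics/g2.png",np.hstack([A[:,:490],B]))
s=arm.sense();print(s['tool_pos'],s['wrist_force'])
E
```

```text
[ 0.48592214 -0.32912523  0.03189295] [ 0.25612253 -0.2078742  -0.00572135]
```

View pics/g2.png

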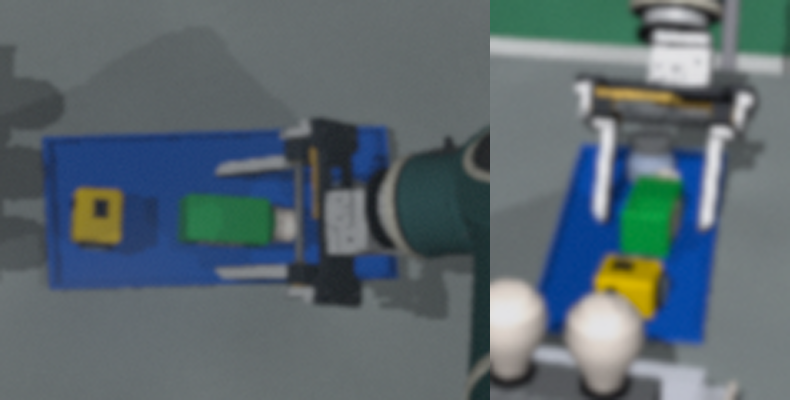

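Request:
apply_moves:
  rows:
    - [[0,0,0,0,0,0,-1],[0,0,0,0,0,0,-1],[0,0,0,0,0,0,-1],[0,0,0,0,0,0,-1],[0,0,0,0,0,0,-1],[0,0,0,0,0,0,-1],[0,0,0,0,0,0,-1]]
  grip_force: 25

```text
clock: 6.7
tool_pos: [0.4853, -0.3289, 0.0307]
tool_rot: [-2.482, 0.0, 0.0]
wrist_force: [0.4, -0.2, -0.5]
finger_gap: 0.0479
```

```bash
python3 go.py .485 -.330 .16 -2.4816 0 0
```

```text
shift [  -0.4  -78.4 -102.8] turn [-0.  0.  0.] rows>= 2.6 | ik err 0.0 dq [ 0.02 -0.15 -0.03 -0.05 -0.04  0.19 -0.06] wrist [ 0.491 -0.52   0.396] pos [ 0.4853 -0.3289  0.0307] [-2.482  0.     0.   ] F [ 0.4 -0.2 -0.5] 0.0479 6.7
```

Request:
apply_moves:
  rows:
    - [[0,-10,-13,0,0,0,-1],[0,-26,-34,0,0,0,-1],[0,-44,-57,0,0,0,-1],[0,-62,-81,0,0,0,-1],[0,-78,-103,0,0,0,-1],[0,-78,-103,0,0,0,-1]]

```text
clock: 7.3
tool_pos: [0.4866, -0.3313, 0.1645]
tool_rot: [-2.486, -0.004, -0.0]
wrist_force: [1.0, 0.4, -1.0]
finger_gap: 0.0478
```

```bash
python3 go.py .494 -.312 .13 2.2308 0 0
python3 - <<'E'
from h import *
b=capture("side");a=capture("top")
A=cv2.resize(a[150:300,320:520],(533,400),interpolation=2);B=cv2.resize(b[100:220,260:350],(300,400),interpolation=2)
cv2.imwrite("pics/g3.png",np.hstack([A[:,:490],B]))
E
```

```text
shift [ 7.3  5.7 39.2] turn [-1.567e+00 -4.000e-03 -1.000e-03] rows>= 10.4 | ik err 0.0 dq [-0.63 -0.16  0.01  0.58  1.59 -0.25 -1.66] wrist [ 0.499 -0.069  0.311] pos [ 0.4866 -0.3313  0.1645] [-2.486 -0.004 -0.   ] F [ 1.   0.4 -1. ] 0.0478 7.3
```

View pics/g3.png

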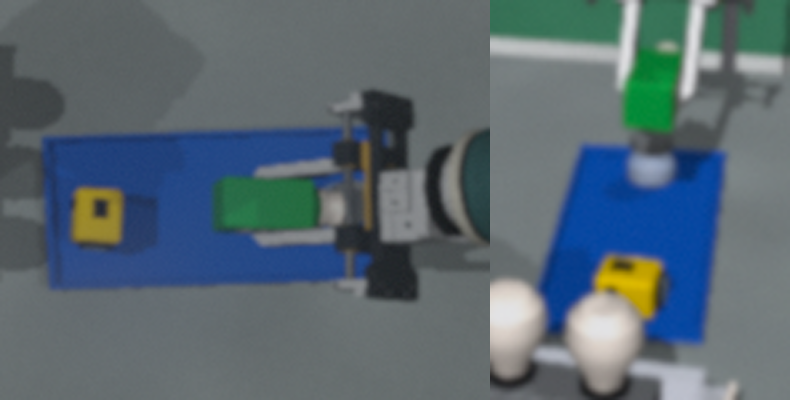

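Request:
apply_moves:
  rows:
    - [[0,0,0,-0.07,0,0,-1],[0,0,0,-0.18,0,0,-1],[1,0,0,-0.3,0,0,-1],[2,0,0,-0.42,0,0,-1],[3,0,0,-0.54,0,0,-1],[4,0,0,-0.66,0,0,-1],[5,0,0,-0.78,0,0,-1],[6,0,0,-0.9,0,0,-1],[7,0,5,-1.02,0,0,-1],[7,2,10,-1.14,0,0,-1],[7,4,15,-1.26,0,0,-1],[7,6,20,-1.38,0,0,-1],[7,6,25,-1.48,0,0,-1],[7,6,30,-1.54,0,0,-1],[7,6,35,-1.571,0,0,-1],[7,6,39,-1.571,0,0,-1],[7,6,39,-1.571,0,0,-1]]

```text
clock: 9.1
tool_pos: [0.492, -0.3109, 0.1246]
tool_rot: [2.232, 0.002, 0.0]
wrist_force: [0.1, -0.5, -1.2]
finger_gap: 0.048
```

```bash
python3 go.py .494 -.312 .065 2.2308 0 0
python3 - <<'E'
from h import *
b=capture("side");a=capture("top")
A=cv2.resize(a[150:300,320:520],(533,400),interpolation=2);B=cv2.resize(b[80:200,260:350],(300,400),interpolation=2)
cv2.imwrite("pics/g4.png",np.hstack([A[:,:490],B]))
E
```

```text
shift [  2.1 -46.4  37.5] turn [-0.001  0.001  0.002] rows>= 1.2 | ik err 0.0 dq [-0.01  0.15  0.01 -0.06  0.05 -0.03 -0.1 ] wrist [ 0.498 -0.069  0.246] pos [ 0.492  -0.3109  0.1246] [2.232e+00 2.000e-03 0.000e+00] F [ 0.1 -0.5 -1.2] 0.048 9.1
```

View pics/g4.png

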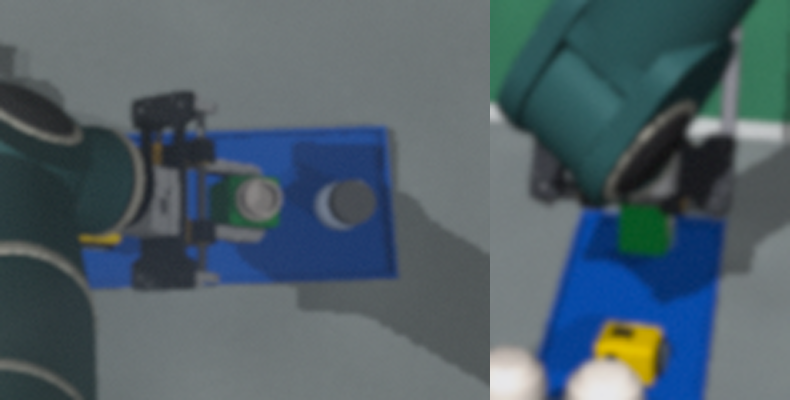

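Request:
apply_moves:
  rows:
    - [[2,-12,10,0,0,0,-1],[2,-24,19,0,0,0,-1],[2,-35,28,0,0,0,-1],[2,-43,35,0,0,0,-1],[2,-47,38,0,0,0,-1],[2,-47,38,0,0,0,-1]]

```text
clock: 9.8
tool_pos: [0.4941, -0.3127, 0.0648]
tool_rot: [2.231, 0.0, -0.001]
wrist_force: [-0.2, 0.3, -1.2]
finger_gap: 0.048
```

```bash
python3 go.py .494 -.312 .060 2.2308 0 0
```

```text
shift [-0.1 -4.2  2.4] turn [-0.     0.001  0.   ] rows>= 0.1 | ik err 0.0 dq [-0.    0.03 -0.01 -0.06 -0.02  0.02  0.03] wrist [ 0.498 -0.068  0.241] pos [ 0.4941 -0.3127  0.0648] [ 2.231e+00  0.000e+00 -1.000e-03] F [-0.2  0.3 -1.2] 0.048 9.8
```

Request:
apply_moves:
  rows:
    - [[0,-0.8,0.6,0,0,0,-1],[0,-1.6,1.2,0,0,0,-1],[0,-2.4,1.8,0,0,0,-1],[0,-3.2,2.5,0,0,0,-1],[0,-3.2,2.5,0,0,0,-1]]

```text
clock: 10.3
tool_pos: [0.4943, -0.3124, 0.0609]
tool_rot: [2.231, 0.0, 0.0]
wrist_force: [-0.8, -0.5, -1.0]
finger_gap: 0.0482
```

Request:
apply_moves:
  rows:
    - [[0,-0.8,0.6,0,0,0,-1],[0,-1.6,1.2,0,0,0,-1],[0,-1.6,1.2,0,0,0,-1]]

```text
clock: 10.6
tool_pos: [0.4943, -0.3124, 0.0588]
tool_rot: [2.231, 0.0, 0.0]
wrist_force: [0.1, 0.4, -0.3]
finger_gap: 0.0483
```

Request:
apply_moves:
  rows:
    - [[0,-0.8,0.6,0,0,0,-1],[0,-0.8,0.6,0,0,0,-1]]

```text
clock: 10.8
tool_pos: [0.4943, -0.3124, 0.0578]
tool_rot: [2.231, 0.0, -0.0]
wrist_force: [0.3, -0.2, -0.7]
finger_gap: 0.0478
```

Request:
apply_moves:
  rows:
    - [[0,-0.4,0.3,0,0,0,-1],[0,-0.8,0.6,0,0,0,-1],[0,-0.8,0.6,0,0,0,-1]]

```text
clock: 11.1
tool_pos: [0.4946, -0.3124, 0.0573]
tool_rot: [2.23, -0.0, 0.0]
wrist_force: [0.1, 1.0, 4.3]
finger_gap: 0.048
```

Request:
apply_moves:
  rows:
    - [[0,0.3,-0.2,0,0,0,-1],[0,0.3,-0.2,0,0,0,0.3],[0,0.3,-0.2,0,0,0,0.6],[0,0.3,-0.2,0,0,0,1],[0,0.3,-0.2,0,0,0,1],[0,0.3,-0.2,0,0,0,1],[0,0.3,-0.2,0,0,0,1]]

```text
clock: 11.8
tool_pos: [0.4943, -0.3124, 0.0573]
tool_rot: [2.231, 0.0, -0.0]
wrist_force: [0.7, -0.2, 1.0]
finger_gap: 0.0921
```

```bash
python3 go.py .494 -.20 .145 2.2308 0 0
python3 - <<'E'
from h import *
b=capture("side");a=capture("top")
A=cv2.resize(a[150:300,320:520],(533,400),interpolation=2);B=cv2.resize(b[80:200,260:350],(300,400),interpolation=2)
cv2.imwrite("pics/g5.png",np.hstack([A[:,:490],B]))
E
```

```text
shift [  -0.3    0.4 -142.6] turn [0. 0. 0.] rows>= 2.9 | ik err 0.0 dq [-0.12 -0.15 -0.13 -0.05 -0.24  0.23  0.14] wrist [0.499 0.043 0.326] pos [ 0.4943 -0.3124  0.0573] [ 2.231  0.    -0.   ] F [ 0.7 -0.2  1. ] 0.0921 11.8
```

View pics/g5.png

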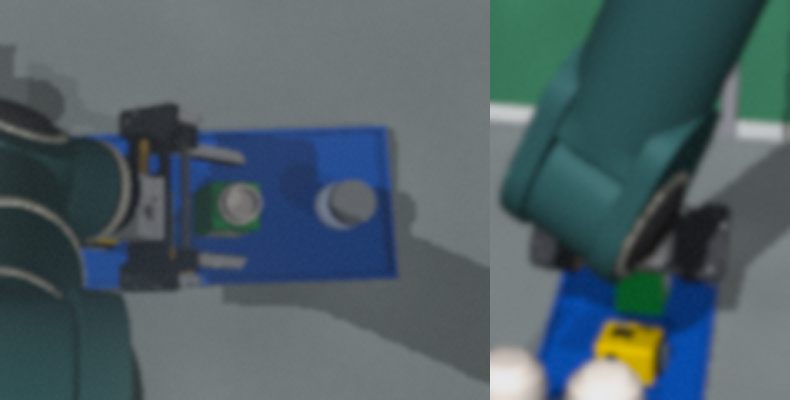

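Request:
apply_moves:
  rows:
    - [[0,0,-10,0,0,0,1],[0,0,-30,0,0,0,1],[0,0,-55,0,0,0,1],[0,0,-80,0,0,0,1],[0,0,-105,0,0,0,1],[0,60,-145,0,0,0,1],[0,100,-180,0,0,0,1],[0,130,-200,0,0,0,1],[0,130,-200,0,0,0,1]]

```text
clock: 12.8
tool_pos: [0.4953, -0.2336, 0.288]
tool_rot: [2.231, -0.007, 0.0]
wrist_force: [0.0, 0.3, -0.0]
finger_gap: 0.0938
```

```bash
python3 go.py .484 -.1 .33 3.1416 0 0; python3 go.py .484 .28 .33 3.1416 0 0
```

```text
shift [ -10.9  -48.7 -131.3] turn [ 0.91  -0.006 -0.003] rows>= 6.1 | ik err 0.0 dq [ 0.19 -0.16  0.03 -0.2  -0.99  0.    0.74] wrist [ 0.492 -0.101  0.633] pos [ 0.4953 -0.2336  0.288 ] [ 2.231 -0.007  0.   ] F [ 0.   0.3 -0. ] 0.0938 12.8
shift [ -10.8 -281.8 -431.4] turn [ 0.91  -0.006 -0.003] rows>= 10.3 | ik err 0.0 dq [-0.18  0.02 -0.39 -0.39 -0.87  0.05 -0.06] wrist [0.49  0.285 0.633] pos [ 0.4953 -0.2336  0.288 ] [ 2.231 -0.007  0.   ] F [ 0.   0.3 -0. ] 0.0938 12.8
```

Request:
apply_moves:
  rows:
    - [[0,-9,-30,0.05,0,0,1],[0,-25,-70,0.15,0,0,1],[-2,-50,-105,0.27,0,0,1],[-4,-75,-140,0.39,0,0,1],[-5,-100,-175,0.51,0,0,1],[-6,-127,-213,0.63,0,0,1],[-7,-154,-251,0.75,0,0,1],[-8,-181,-289,0.85,0,0,1],[-9,-208,-327,0.91,0,0,1],[-10,-235,-365,0.91,0,0,1],[-11,-260,-400,0.91,0,0,1],[-11,-282,-431,0.91,0,0,1],[-11,-282,-431,0.91,0,0,1],[-11,-282,-431,0.91,0,0,1]]

```text
clock: 14.2
tool_pos: [0.4825, 0.2801, 0.3237]
tool_rot: [3.141, 0.001, 0.002]
wrist_force: [0.2, -0.8, -0.5]
finger_gap: 0.0938
```

```bash
python3 - <<'E'
from h import *
b=capture("side");a=capture("top")
cv2.imwrite("pics/t6.png",a);cv2.imwrite("pics/s6.png",b)
for t in("bottle","cap","jar","headlamp"):
    for n in("top","side"):
        for d in silhouettes(t,n)[:2]:
            r,c=np.where(d["pixels"]); print(t,n,round(d["confidence"],2),len(r),r.min(),r.max(),c.min(),c.max(),np.round(d["point"],1)); np.save(f"m_{t}_{n}_{round(d['confidence']*100)}.npy",d["pixels"])
print(arm.sense()['clock'])
E
python3 go.py .484 .28 .08 3.1416 0 0
```

```text
bottle top 0.79 546 217 239 392 418 [229.2 405.7]
bottle side 0.94 439 140 173 298 315 [158.5 307.9]
cap top 0.61 136 220 234 180 193 [225.9 187.7]
cap top 0.53 6383 155 275 233 298 [216.1 263.6]
cap side 0.93 379 288 310 257 276 [298.9 267.7]
jar top 0.86 340 217 235 438 460 [225.2 447.1]
jar top 0.71 6460 155 275 233 298 [215.2 264.6]
headlamp top 0.63 393 221 243 346 365 [232.4 358.3]
headlamp side 0.69 266 176 194 295 314 [185.1 303.8]
14.7
shift [  0.6  -1.2 244. ] turn [ 0.001  0.    -0.   ] rows>= 4.9 | ik err 0.0 dq [-0.07  0.3   0.07  0.17  0.12 -0.46 -0.1 ] wrist [0.49  0.285 0.383] pos [0.4834 0.2791 0.324 ] [ 3.141  0.    -0.   ] F [ 0.1 -0.3  0.2] 0.0939 14.7
```

View pics/t6.png

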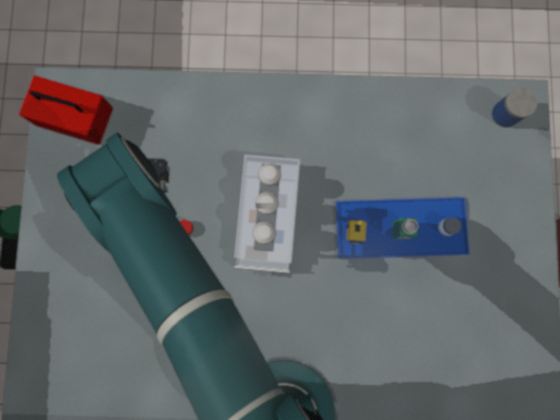

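View pics/s6.png

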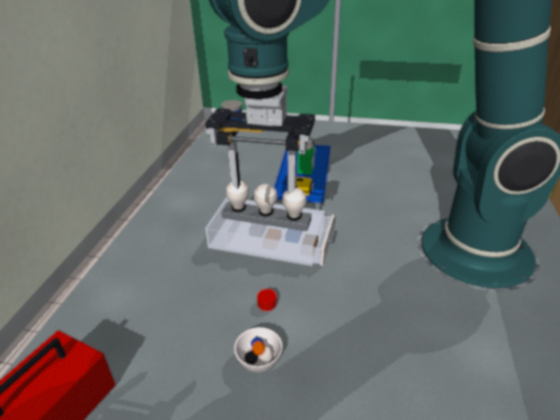

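```bash
python3 - <<'E'
from h import *
def red(im):
    i=im.astype(int); return (i[...,2]>90)&(i[...,1]<i[...,2]*.5)&(i[...,0]<i[...,2]*.5)
A=cv2.imread("pics/top0.png");B=cv2.imread("pics/s6.png");B0=cv2.imread("pics/side0.png")
def sub(m,r0,r1,c0,c1):
    k=np.zeros_like(m);k[r0:r1,c0:c1]=m[r0:r1,c0:c1];return k
ma=sub(red(A),210,245,165,205); mb=sub(red(B0),280,320,245,290); print(ma.sum(),mb.sum(),A[227,185],A[227,177:194,2])
for ms in ({"top":ma},{"side":mb},{"top":ma,"side":mb}):
    print(fit(SH["cap"],ms,upright(0),[.484,.28],[.01,.01]))
import glob
bt=np.load("m_bottle_top_79.npy");bs=np.load("m_bottle_side_94.npy")
for ms in ({"top":bt},{"side":bs}):
    print("bottle",fit(SH["bottle"],ms,upright(.004),[.494,-.312,0.0],[.01,.01,.1]))
T=cv2.imread("pics/t6.png"); C=cv2.resize(T[205:250,380:440],(800,600),interpolation=2); cv2.imwrite("pics/c6.png",C)
for n,x in (("top",[.4943,-.315,.004]),("side",[.4943,-.315,.004])):
    print(n,"pred mouth",proj(np.array([[.4943,-.315,.116]]),n))
E
```

```text
186 373 [ 36  39 143] [141 144 144 143 143 144 143 143 143 144 144 143 144 137 118  91  73]
(array([0.48584446, 0.28661782]), np.float64(0.07013760843584614))
(array([0.48418028, 0.28223608]), np.float64(0.011846176740631022))
(array([0.48460553, 0.28446833]), np.float64(0.11337050271572399))
bottle (array([ 0.49539767, -0.31423396, -0.04224434]), np.float64(0.007960992855030102))
bottle (array([ 0.49042637, -0.31749923,  0.00355625]), np.float64(0.17603249864860657))
top pred mouth [[411.54761632 225.51621793]]
side pred mouth [[305.69197748 140.78408888]]
```

View pics/c6.png

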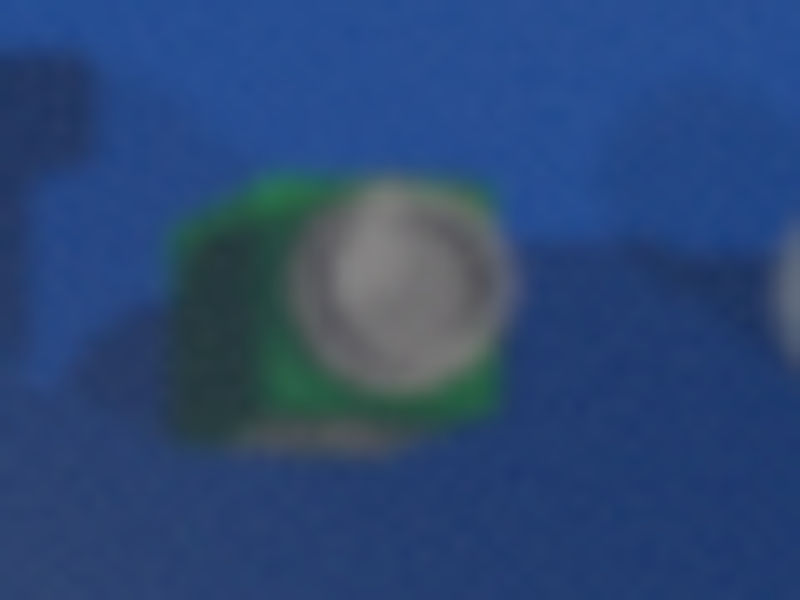

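```bash
python3 - <<'E'
from h import *
A=cv2.imread("pics/top0.png")
i=A.astype(int); s=i[...,2]-(i[...,1]+i[...,0])/2
print(np.round(s[215:240,173:198]).astype(int))
for th in (30,40,50,60):
    m=np.zeros(s.shape,bool); m[212:242,170:200]=s[212:242,170:200]>th
    print(th,m.sum(),fit(SH["cap"],{"top":m},upright(0),[.484,.28],[.01,.01]))
B=cv2.imread("pics/side0.png").astype(int); s=B[...,2]-(B[...,1]+B[...,0])/2
for th in (30,40,50,60):
    m=np.zeros(s.shape,bool); m[280:320,245:290]=s[280:320,245:290]>th
    print(th,m.sum(),fit(SH["cap"],{"side":m},upright(0),[.484,.28],[.01,.01]))
E
```

```text
[[ -7  -8  -8  -6  -8  -8  -8  -8  -7  -6  -8  -7  -7  -8  -7  -7  -8  -8
   -8  -8  -7  -7  -8  -8  -6]
 [ -8  -7  -7  -7  -6  -7  -8  -7  -6  -8  -8  -8  -6  -8  -8  -8  -7  -7
   -8  -8  -8  -7  -7  -7  -8]
 [ -8  -8  -8  -6  -6  -6  -6  -8  -6  -6  -6  -6  -6  -7  -8  -8  -8  -8
   -7  -8  -8  -8  -8  -6  -8]
 [ -6  -8  -6  -7  -7  -8  -8  -4  -2   2   6   7   6   0  -4  -6  -8  -8
   -8  -8  -8  -6  -6  -6  -8]
 [ -6  -6  -7  -6  -6  -6   0  10  22  35  44  44  38  24  12   2  -5  -8
   -8  -7  -8  -7  -6  -7  -7]
 [ -6  -8  -8  -6  -2   8  24  44  64  80  88  88  82  68  50  28  10  -2
   -6  -6  -8  -7  -6  -8  -7]
 [ -8  -8  -7  -3  10  36  63  84  98 104 106 106 106 100  87  69  42  17
   -1  -6  -6  -6  -6  -6  -6]
 [ -7  -7  -6   4  31  66  92 104 110 107 108 108 108 106 106  96  80  48
   18   0  -6  -4  -5  -6  -6]
 [ -8  -6  -2  22  59  88 105 110 107 107 106 108 106 107 106 106 100  79
   43  11  -2  -6  -6  -6  -6]
 [ -7  -6   8  42  80 102 110 108 106 107 107 106 106 108 108 107 106  95
   64  24   2  -4  -6  -5  -5]
 [ -7  -5  14  53  88 108 108 108 108 108 108 107 
[... 1422 characters left out ...]
 -8  -8  -6  -8  -8  -8  -6  -6  -6  -6  -6  -7  -6  -7  -7  -7  -7  -6
   -6  -8  -6  -6  -6  -6  -7]]
30 226 (array([0.4859514, 0.2871042]), np.float64(0.0054196414694321895))
40 213 (array([0.48616155, 0.28701927]), np.float64(0.015740891577492297))
50 198 (array([0.4859547 , 0.28753166]), np.float64(0.03915701731286868))
60 189 (array([0.48629964, 0.28741547]), np.float64(0.0626511851315776))
30 421 (array([0.48446105, 0.28259831]), np.float64(0.007566862038365452))
40 406 (array([0.48444867, 0.28227153]), np.float64(0.003428329387909086))
50 393 (array([0.48447729, 0.28222171]), np.float64(0.0023563566402017917))
60 377 (array([0.48449363, 0.28230397]), np.float64(0.008244223556720926))
```

```bash
for y in 1.5708 -1.5708; do python3 go.py .4853 .285 .08 3.1416 0 $y;python3 go.py .4853 .285 .025 3.1416 0 $y; done; python3 -c "
from plant import arm;print(arm.sense()['joint_pos'])"
```

```text
shift [  1.9  -6.2 244. ] turn [ 1.000e-03  1.000e-03 -1.571e+00] rows>= 10.5 | ik err 0.0 dq [ 0.19  0.37 -0.27  0.17  0.37 -0.4   1.29] wrist [0.49  0.291 0.383] pos [0.4834 0.2791 0.324 ] [ 3.141  0.    -0.   ] F [ 0.1 -0.3  0.2] 0.0939 14.7
shift [  1.9  -6.2 299. ] turn [ 1.000e-03  1.000e-03 -1.571e+00] rows>= 10.5 | ik err 0.0 dq [ 0.17  0.46 -0.24  0.18  0.46 -0.48  1.23] wrist [0.49  0.291 0.328] pos [0.4834 0.2791 0.324 ] [ 3.141  0.    -0.   ] F [ 0.1 -0.3  0.2] 0.0939 14.7
shift [  1.9  -6.2 244. ] turn [ 1.00e-03 -1.00e-03  1.57e+00] rows>= 10.5 | ik err 0.0 dq [-0.36  0.3   0.41  0.16 -0.12 -0.48 -1.49] wrist [0.492 0.289 0.383] pos [0.4834 0.2791 0.324 ] [ 3.141  0.    -0.   ] F [ 0.1 -0.3  0.2] 0.0939 14.7
shift [  1.9  -6.2 299. ] turn [ 1.00e-03 -1.00e-03  1.57e+00] rows>= 10.5 | ik err 0.0 dq [-0.41  0.39  0.48  0.17 -0.18 -0.57 -1.44] wrist [0.492 0.289 0.328] pos [0.4834 0.2791 0.324 ] [ 3.141  0.    -0.   ] F [ 0.1 -0.3  0.2] 0.0939 14.7
[-0.26794044  0.23870423 -0.37367088  1.64409769  0.09107562  1.27640113
 -0.65885785]
```

Request:
apply_moves:
  rows:
    - [[2,-5,20,0,0,-0.13,1],[2,-5,44,0,0,-0.27,1],[2,-5,68,0,0,-0.41,1],[2,-5,92,0,0,-0.55,1],[2,-5,116,0,0,-0.69,1],[2,-5,140,0,0,-0.83,1],[2,-5,164,0,0,-0.97,1],[2,-5,188,0,0,-1.11,1],[2,-5,208,0,0,-1.25,1],[2,-5,228,0,0,-1.39,1],[2,-5,240,0,0,-1.5,1],[2,-5,244,0,0,-1.571,1],[2,-5,244,0,0,-1.571,1]]

```text
clock: 16.0
tool_pos: [0.4851, 0.2837, 0.0793]
tool_rot: [-3.14, 0.001, 1.572]
wrist_force: [-0.0, 0.7, -0.2]
finger_gap: 0.094
```

```bash
python3 go.py .4853 .285 .025 3.1416 0 1.5708
```

```text
shift [ 1.4  0.3 54.3] turn [-0.001  0.001  0.001] rows>= 1.1 | ik err 0.0 dq [-0.04  0.12  0.05 -0.05  0.06 -0.06 -0.03] wrist [0.49  0.291 0.328] pos [0.4851 0.2837 0.0793] [-3.140e+00  1.000e-03  1.572e+00] F [-0.   0.7 -0.2] 0.094 16.0
```

Descend, squeeze lightly along y to centre, reopen.

Request:
apply_moves:
  rows:
    - [[1,0,15,0,0,0,1],[1,0,35,0,0,0,1],[1,0,48,0,0,0,1],[1,0,54,0,0,0,1],[1,0,54,0,0,0,1],[1,0,54,0,0,0,0.2],[1,0,54,0,0,0,-0.05],[1,0,54,0,0,0,-0.1],[1,0,54,0,0,0,-1],[1,0,54,0,0,0,-1],[1,0,54,0,0,0,-1],[1,0,54,0,0,0,-1]]
  grip_force: 5

```text
clock: 17.2
tool_pos: [0.4853, 0.285, 0.026]
tool_rot: [-3.142, 0.001, 1.571]
wrist_force: [-0.2, -0.1, 0.3]
finger_gap: 0.0441
```

Request:
apply_moves:
  rows:
    - [[0,0,0,0,0,0,1],[0,0,0,0,0,0,1],[0,0,0,0,0,0,1],[0,0,0,0,0,0,1],[0,0,0,0,0,0.13,1],[0,0,0,0,0,0.27,1],[0,0,0,0,0,0.41,1],[0,0,0,0,0,0.55,1],[0,0,0,0,0,0.69,1],[0,0,0,0,0,0.83,1],[0,0,0,0,0,0.97,1],[0,0,0,0,0,1.11,1],[0,0,0,0,0,1.25,1],[0,0,0,0,0,1.39,1],[0,0,0,0,0,1.5,1],[0,0,0,0,0,1.571,1],[0,0,0,0,0,1.571,1],[0,0,0,0,0,1.571,1]]

```text
clock: 19.0
tool_pos: [0.4852, 0.2851, 0.026]
tool_rot: [3.141, 0.0, 0.003]
wrist_force: [0.2, 0.9, 0.0]
finger_gap: 0.0943
```

Request:
apply_moves:
  rows:
    - [[0,0,0,0,0,0,0.2],[0,0,0,0,0,0,-0.05],[0,0,0,0,0,0,-1],[0,0,0,0,0,0,-1],[0,0,0,0,0,0,-1],[0,0,0,0,0,0,-1],[0,0,0,0,0,0,-1],[0,0,0,0,0,0,-1]]
  grip_force: 15

```text
clock: 19.8
tool_pos: [0.4853, 0.285, 0.026]
tool_rot: [3.141, -0.0, 0.0]
wrist_force: [0.2, -0.6, -0.2]
finger_gap: 0.0435
```

```bash
python3 go.py .4853 .285 .28 3.1416 0 0;python3 go.py .495 -.314 .28 3.1416 0 0
```

```text
shift [-0.00e+00  2.00e-01 -2.54e+02] turn [ 0.001 -0.     0.   ] rows>= 5.1 | ik err 0.0 dq [ 0.02 -0.28 -0.02 -0.25 -0.08  0.52  0.06] wrist [0.492 0.289 0.583] pos [0.4853 0.285  0.026 ] [ 3.141 -0.     0.   ] F [ 0.2 -0.6 -0.2] 0.0435 19.8
shift [   9.6  599.2 -253.4] turn [ 0.001 -0.     0.   ] rows>= 13.0 | ik err 0.0 dq [ 0.82 -0.27  0.32 -0.26 -0.19  0.52  1.24] wrist [ 0.502 -0.318  0.583] pos [0.4853 0.285  0.026 ] [ 3.141 -0.     0.   ] F [ 0.2 -0.6 -0.2] 0.0435 19.8
```

Cap gripped. Lift, and check before traversing.

Request:
apply_moves:
  rows:
    - [[0,0,-10,0,0,0,-1],[0,0,-35,0,0,0,-1],[0,0,-75,0,0,0,-1],[0,0,-115,0,0,0,-1],[0,0,-155,0,0,0,-1],[0,0,-195,0,0,0,-1],[0,0,-230,0,0,0,-1],[0,0,-254,0,0,0,-1],[0,0,-264,0,0,0,-1],[0,0,-264,0,0,0,-1]]

```text
clock: 20.8
tool_pos: [0.4855, 0.2854, 0.2911]
tool_rot: [3.142, -0.002, 0.0]
wrist_force: [0.2, -0.1, -0.5]
finger_gap: 0.0436
```

```bash
python3 go.py .495 -.314 .29 3.1416 0 0; python3 - <<'E'
from h import *
b=capture("side");cv2.imwrite("pics/s7.png",b)
E
```

```text
shift [  9.5 599.4   1.1] turn [ 0.    -0.002  0.   ] rows>= 12.0 | ik err 0.0 dq [ 0.8   0.05  0.35 -0.06 -0.1   0.01  1.17] wrist [ 0.502 -0.318  0.593] pos [0.4855 0.2854 0.2911] [ 3.142e+00 -2.000e-03  0.000e+00] F [ 0.2 -0.1 -0.5] 0.0436 20.8
```

View pics/s7.png

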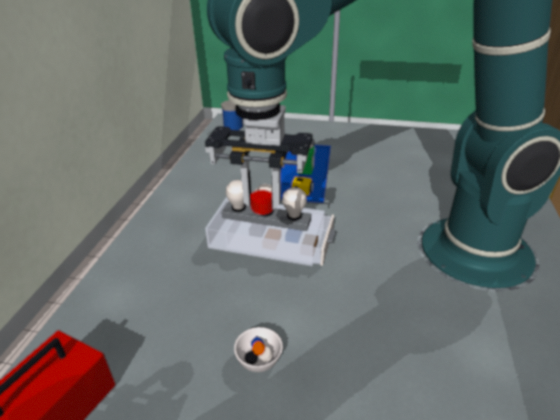

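Request:
apply_moves:
  rows:
    - [[0,12,0,0,0,0,-1],[0,36,0,0,0,0,-1],[1,68,0,0,0,0,-1],[2,106,0,0,0,0,-1],[3,146,0,0,0,0,-1],[4,186,0,0,0,0,-1],[5,226,0,0,0,0,-1],[6,266,0,0,0,0,-1],[6,306,0,0,0,0,-1],[7,346,0,0,0,0,-1],[7,386,0,0,0,0,-1],[8,426,0,0,0,0,-1],[8,466,0,0,0,0,-1],[9,506,0,0,0,0,-1],[9,542,0,0,0,0,-1],[9,570,0,0,0,0,-1],[9,590,0,0,0,0,-1],[9,599,0,0,0,0,-1],[9,599,0,0,0,0,-1]]

```text
clock: 22.75
tool_pos: [0.4934, -0.3146, 0.2895]
tool_rot: [3.141, 0.002, -0.002]
wrist_force: [0.2, 0.1, -0.5]
finger_gap: 0.044
```

```bash
python3 go.py .495 -.314 .20 3.1416 0 0; python3 - <<'E'
from h import *
b=capture("side");a=capture("top");cv2.imwrite("pics/s8.png",b);cv2.imwrite("pics/t8.png",a)
A=cv2.resize(a[150:300,320:520],(533,400),interpolation=2);B=cv2.resize(b[80:200,260:350],(300,400),interpolation=2)
cv2.imwrite("pics/g8.png",np.hstack([A[:,:490],B]))
E
```

```text
shift [ 1.8 -0.6 89.5] turn [ 0.     0.002 -0.002] rows>= 1.8 | ik err 0.0 dq [-0.    0.1  -0.02  0.08 -0.02 -0.18 -0.  ] wrist [ 0.501 -0.318  0.503] pos [ 0.4934 -0.3146  0.2895] [ 3.141e+00  2.000e-03 -2.000e-03] F [ 0.2  0.1 -0.5] 0.044 22.75
```

View pics/g8.png

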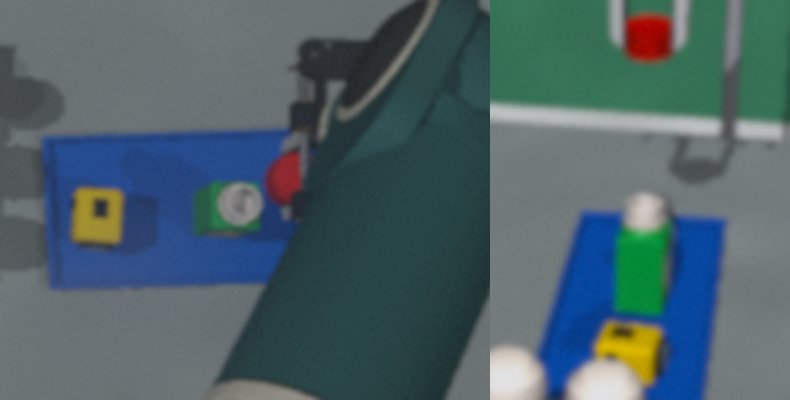

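```bash
python3 go.py .4945 -.3153 .175 3.1416 0 0
```

```text
shift [  0.4   2.4 115. ] turn [0.    0.001 0.001] rows>= 2.3 | ik err 0.0 dq [ 0.    0.13 -0.02  0.1  -0.03 -0.23  0.  ] wrist [ 0.501 -0.32   0.478] pos [ 0.4942 -0.3128  0.29  ] [3.141e+00 1.000e-03 1.000e-03] F [ 0.7  0.3 -0.3] 0.0437 22.85
```

Request:
apply_moves:
  rows:
    - [[0,1,10,0,0,0,-1],[0,1,30,0,0,0,-1],[0,1.5,55,0,0,0,-1],[0,1.5,80,0,0,0,-1],[0,1.5,100,0,0,0,-1],[0,1.5,110,0,0,0,-1],[0,1.5,115,0,0,0,-1],[0,1.5,115,0,0,0,-1],[0,1.5,115,0,0,0,-1],[0,1.5,115,0,0,0,-1]]

```text
clock: 23.85
tool_pos: [0.4947, -0.3155, 0.1764]
tool_rot: [3.14, -0.001, 0.0]
wrist_force: [-0.3, 0.3, -0.0]
finger_gap: 0.0441
```

```bash
python3 go.py .4945 -.3153 .1517 3.1416 0 0; python3 - <<'E'
from h import *
b=capture("side");a=capture("top");cv2.imwrite("pics/s9.png",b);cv2.imwrite("pics/t9.png",a)
A=cv2.resize(a[150:300,320:520],(533,400),interpolation=2);B=cv2.resize(b[80:200,260:350],(300,400),interpolation=2)
cv2.imwrite("pics/g9.png",np.hstack([A[:,:490],B]))
s=arm.sense();print(s['tool_pos'])
E
```

```text
shift [-0.2 -0.3 24.7] turn [ 0.002 -0.001  0.   ] rows>= 0.5 | ik err 0.0 dq [-0.01  0.05 -0.01 -0.01 -0.01 -0.04 -0.02] wrist [ 0.501 -0.32   0.455] pos [ 0.4947 -0.3155  0.1764] [ 3.14e+00 -1.00e-03  0.00e+00] F [-0.3  0.3 -0. ] 0.0441 23.85
[ 0.49454881 -0.31548111  0.17616574]
```

View pics/g9.png

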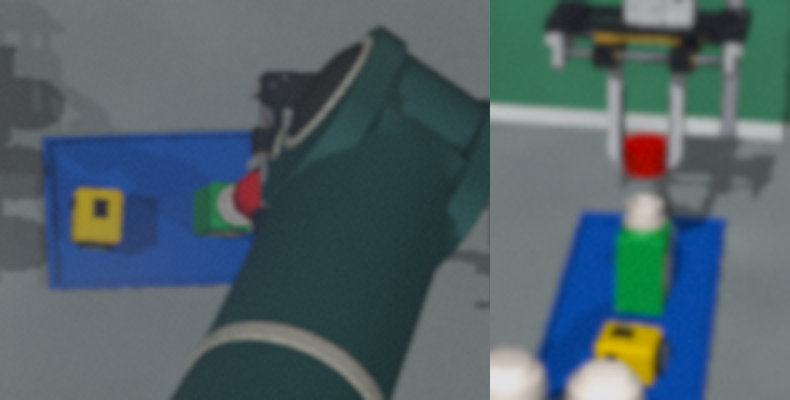

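```bash
python3 - <<'E'
from h import *
B=cv2.imread("pics/s9.png").astype(int); s=B[...,2]-(B[...,1]+B[...,0])/2
for th in (40,50):
    m=np.zeros(s.shape,bool); m[110:140,285:325]=s[110:140,285:325]>th
    r,c=np.where(m);print("cap px",m.sum(),r.min(),r.max(),c.min(),c.max(),c.mean(),r.mean())
    x,f=fit(SH["cap"],{"side":m},upright(.1505),[.4945,-.315],[.01,.01]);print("cap y fixed-z",x,f)
    x,f=fit(SH["cap"],{"side":m},lambda x:(np.eye(3),np.array([x[0],-.3153,x[1]])),[.4945,.15],[.01,.01]);print("cap fixed y: x,z",x,f)
P=cv2.imread("pics/s9.png"); 
g=B[...,1]-(B[...,2]+B[...,0])/2
m=np.zeros(s.shape,bool); m[140:180,290:325]=g[140:180,290:325]>40
x,f=fit(SH["bottle"][:1],{"side":m},upright(.004),[.4945,-.315,0.],[.01,.01,.1]);print("body",m.sum(),x,f)
x,f=fit(SH["bottle"][:1],{"side":m},lambda x:(np.eye(3),np.array([x[0],-.3153,x[1]])),[.4945,.004],[.01,.01]);print("body x,z",x,f)
capture("side")
for d in silhouettes("bottle","side")[:1]:
    m=d["pixels"];r,c=np.where(m);print(d["confidence"],m.sum(),r.min(),r.max())
    x,f=fit(SH["bottle"],{"side":m},upright(.004),[.4945,-.315,0.],[.01,.01,.1]);print("bottle",x,f)
    x,f=fit(SH["bottle"],{"side":m},lambda x:(np.eye(3),np.array([x[0],-.3153,x[1]])),[.4945,.004],[.01,.01]);print("bottle x,z",x,f)
w=B.min(axis=2); print(w[134:152,296:316])
cv2.imwrite("pics/z9.png",cv2.resize(P[100:180,270:350],(600,600),interpolation=2))
E
```

```text
cap px 175 119 133 300 313 306.07428571428574 126.10857142857142
cap y fixed-z [ 0.49488557 -0.31969433] 0.010596975599016461
cap fixed y: x,z [0.49413464 0.15247207] 0.011388053894042969
cap px 168 120 133 300 312 306.0654761904762 126.14285714285714
cap y fixed-z [ 0.49486842 -0.31958614] 0.014157579058692568
cap fixed y: x,z [0.49418917 0.15244983] 0.01562689883368356
body 389 [ 0.49456969 -0.3092249   0.13395173] 0.08912013428989597
body x,z [4.95823142e-01 3.45256220e-04] 0.11380693293475859
0.88 496 138 173
bottle [ 0.49299149 -0.32456224  0.06983974] 0.019567097387006207
bottle x,z [0.49167099 0.00812571] 0.028682854867750598
[[116 115 110  98  90  95 103 104 103 101  99 100  93  84  80  80  79  83
   86  91]
 [116 114 109 100  97 104 109 112 113 114 113 109 101  90  84  79  81  89
   98 102]
 [116 115 110 106 107 112 115 115 115 117 115 113 106  97  88  80  82  95
  107 112]
 [116 116 113 113 114 116 119 125 129 131 131 126 118 105  90  81  82  96
  108 113]
 [116 116 116 117 118 123 130 141 152 161 161 153 140 125 107  89  83  90
  105 115]
 [116 115 116 118 125 136 143 151 
[... 371 characters left out ...]
  85  64
   61  67]
 [ 48  51  56  81 118 147 162 177 186 190 191 187 178 163 140 118  95  71
   55  53]
 [ 19  21  38  76 119 150 163 176 184 188 188 184 175 160 144 125 104  73
   46  38]
 [  9  11  32  69 116 146 162 175 184 188 186 181 172 160 145 124 102  66
   43  29]
 [  3   8  21  54  96 132 151 167 174 178 179 174 165 155 135 109  76  49
   40  31]
 [  8   7  10  31  63  99 124 139 151 157 158 154 144 130 110  78  46  37
   45  41]
 [  5  10   8  12  31  54  75  93 110 119 121 113 101  84  63  40  25  31
   44  46]
 [  5   6   9  11  12  21  34  48  60  69  68  61  50  40  23  14  15  32
   44  42]
 [  7   7  10  11   6  12  20  23  32  34  31  28  18  13  13  10  15  30
   40  37]]
```

View pics/z9.png

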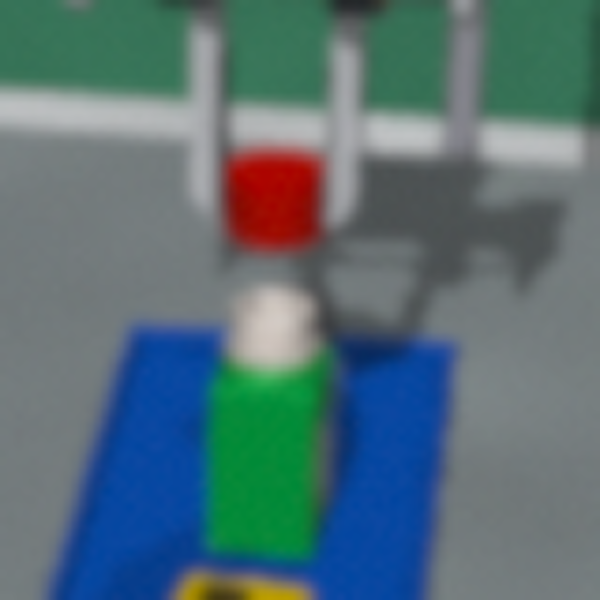

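```bash
cat > ov.py <<'E'
from h import *
import sys
def ov(img,n,win,items,k,out):
    r0,r1,c0,c1=win; im=cv2.resize(img[r0:r1,c0:c1],None,fx=k,fy=k,interpolation=cv2.INTER_CUBIC)
    for P,t,col in items:
        q=(proj(P+np.array(t),n)+.5-[c0,r0])*k-.5
        cv2.polylines(im,[cv2.convexHull(q.astype(np.float32)).astype(np.int32)],True,col,1,cv2.LINE_AA)
    cv2.imwrite(out,im)
if __name__=="__main__":
    b=(.4945,-.3153,.004)
    bo=[(SH["bottle"][0],b,(255,255,0)),(SH["bottle"][1],b,(255,0,255))]
    bi=np.array([0,0,.002])
    its=[(SH["bottle"][0],b+bi,(255,255,0)),(SH["bottle"][1],b+bi,(255,0,255)),(SH["cap"][0],np.array([.4945,-.3153,.1505])+bi,(0,255,255))]
    ov(cv2.imread("pics/s9.png"),"side",(112,180,280,335),its,9,"pics/o9s.png")
    ov(cv2.imread("pics/t6.png"),"top",(210,245,385,425),bo+[(cyl(.03,.112,.1121),b,(0,0,255))],15,"pics/o6t.png")
E
python3 ov.py
```

```text
(no output)
```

View pics/o9s.png

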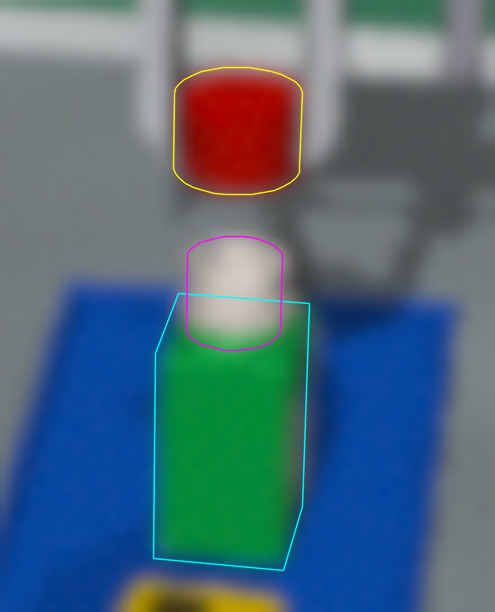

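View pics/o6t.png

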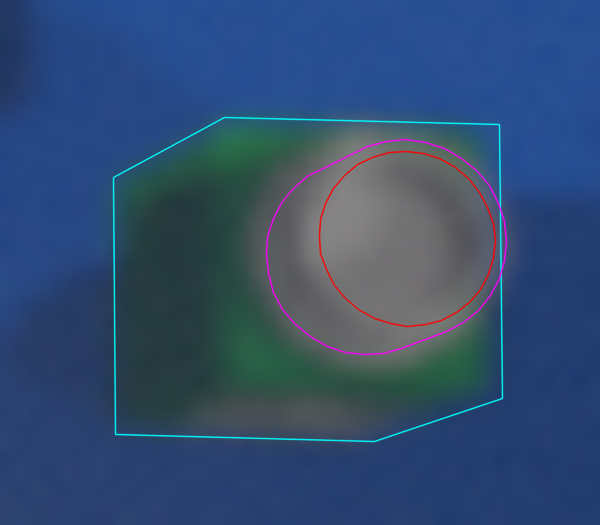

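Request:
apply_moves:
  rows:
    - [[0,0,3,0,0,0,-1],[0,0,7,0,0,0,-1],[0,0,11,0,0,0,-1],[0,0,15,0,0,0,-1],[0,0,18,0,0,0,-1],[0,0,21,0,0,0,-1],[0,0,23,0,0,0,-1],[0,0,24,0,0,0,-1],[0,0,24,0,0,0,-1],[0,0,24,0,0,0,-1],[0,0,24,0,0,0,-1]]

```text
clock: 25.15
tool_pos: [0.4944, -0.3155, 0.1517]
tool_rot: [3.141, -0.0, -0.0]
wrist_force: [0.2, 0.1, 0.4]
finger_gap: 0.0439
```

```bash
python3 - <<'E'
from h import *
from ov import ov
b=capture("side");a=capture("top");cv2.imwrite("pics/s10.png",b);cv2.imwrite("pics/t10.png",a)
s=arm.sense();print(s['tool_pos'],s['tool_rot'],s['wrist_force'],s['finger_gap'],s['clock'],np.abs(s['qd']).max())
bt=np.array((.4945,-.3153,.006)); z=s['tool_pos']-[0,0,.0257-.002]
ov(b,"side",(112,180,280,335),[(SH["bottle"][1],bt,(255,0,255)),(SH["cap"][0],z,(0,255,255))],9,"pics/o10s.png")
cv2.imwrite("pics/a10.png",np.hstack([cv2.resize(a[150:300,320:520],(533,400),interpolation=2)]))
B=b.astype(int); q=B[...,2]-(B[...,1]+B[...,0])/2
m=np.zeros(q.shape,bool); m[115:150,285:325]=q[115:150,285:325]>45
x,f=fit(SH["cap"],{"side":m},lambda x:(np.eye(3),np.array([x[0],-.3153,x[1]])),[.4945,.13],[.01,.01]);print("cap fixed y: x,z",x,f)
for t in ("headlamp","jar"):
    r=look_for(t,"top"); print(t,[(np.round(d["point"],1),round(d["confidence"],2)) for d in r[:2]])
E
```

```text
[ 0.49436235 -0.31539967  0.15166277] [ 3.14058407e+00 -9.91839066e-05 -1.95756069e-05] [-0.58439002  0.94258187 -1.33412356] 0.04334893083796918 25.25 0.001954682158552115
cap fixed y: x,z [0.49389388 0.12796548] 0.008657408039472257
headlamp [(array([231. , 355.7]), 0.6)]
jar [(array([227.3, 375.1]), 0.35)]
```

View pics/o10s.png

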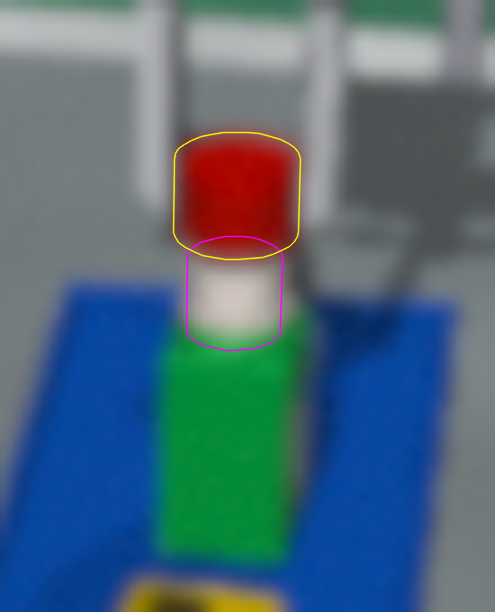

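View pics/a10.png

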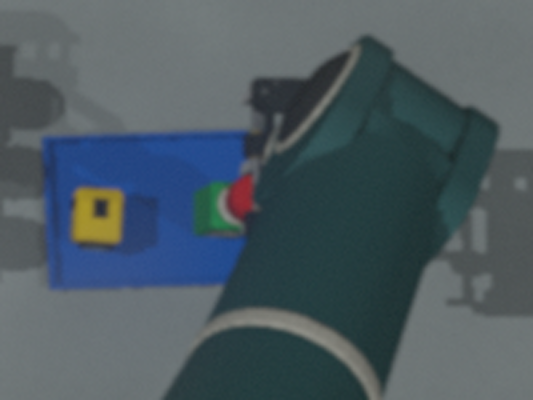

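```bash
python3 -c "
from plant import arm
print(arm.close_job()); s=arm.sense(); print(s['tool_pos'],s['finger_gap'],s['clock'])"
```

```text
the job is handed in; nothing more can be done
None
the job is handed in; nothing more can be done
```

The bottle is standing upright in the lane, released, between the headlamp and the jar. The red cap is held mouth down and level over its neck. I handed the job in at about 25 s.

**Bottle:** I gripped it across the sides, lifted it, turned it 90° and lowered it until it touched down at about 5 N. After I let go, the top camera put it at about (0.495, -0.314) and the arm's own position at about (0.494, -0.315).

**Cap:** I squeezed it along y and then along x to centre it in the jaws, then carried it over the bulbs with its underside at about z = 0.265, where the bulb tops are at 0.168.
- It finished at (0.4944, -0.3154), within about 1 mm of the bottle's axis, with its mouth about 10 mm above the rim.
- Tilt was below 0.1°, the grip gap was 44 mm, and the wrist force stayed at noise level.

**Checks that disagreed or fell short:**
- The cameras differed by 2–9 mm in y. I relied on the arm's own position plus the side view, where cap and neck appeared equally shifted.
- One rough reading of the rim in the top view suggested about 1.7 mm off in x. The silhouette fit did not support it.
- The jar was hidden behind the arm in the last top picture. It was in place in an earlier one, taken after the bottle was released, and nothing went near it afterwards. The headlamp appeared unmoved in the last picture.
- I last saw the bowl and bulbs standing undisturbed in the picture taken as the cap was lifted. No contact force showed after that.

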